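# Free the sugar canister: hang the headphones on the towel stand's swing arm

## Robot

A 7-joint arm with a two-finger parallel gripper is mounted at the origin on the work surface. World frame = base frame: x ahead of the robot, y to its left, z up, the work surface at z = 0. Lengths are in m, angles in rad, forces in N, time in s.
With the tool pointing down it reaches from about 0.4 to 0.875 m from the base axis. Payload 19.3 kg.
Tool frame: the origin (TCP) lies at the very end of the fingers, on their centre line; the grasp point (between the pads) lies 19 mm behind it (grip_point_offset is the distance from the TCP to the grasp point, in m); z points along the fingers, y is the line along which they close (so a half turn about z gives the same grasp; the last joint's range is limited). The gripper opens to 85 mm and grips with 20 to 120 N. Pads are 22 mm wide; open, the fingers measure 114 mm over their backs; the gripper's body (76 mm by 85 mm) begins 54 mm behind the grasp point. The pads swing forward as they close: fully open they stand 13 mm farther back than shut.
Start: joints at [-1.205, 0.521, -0.036, 1.599, 0.021, 1.021, -0.113], TCP at [0.264, 0.567, 0.231] pointing down, gripper open.
Joint ranges: [-2.91, 2.91], [-0.3, 2.13], [-1.5, 1.42], [0.17, 2.43], [-1.26, 4.41], [0.16, 1.93], [-2.52, 2.52]. Speed limits (rad/s): [1.89, 1.89, 2.39, 2.39, 3.01, 3.01, 3.01].

## Interface

Orientations are given as a unit quaternion [w, x, y, z].
In Python, from bench import state, snapshot, get_calibration, finish_job, cut_out, grip_point_offset gives the robot as it stands.
- The arm moves only by the shell command python3 -m jog 'ROWS' [OPENING] [FORCE]. ROWS is JSON, a list that holds one entry, the list of rows, each a list of 4 numbers: the shift along the tool's x, y, z in m, then the turn about the tool's z in degrees. A call has 1 to 10 rows; each row is the pose to reach, as a shift and turn from the pose commanded when the call began, along the tool's axes at that moment; what a row does not reach only later rows make up. A row lasts 1/12 s, in which the tool goes at most 41.7 mm and 7.16 degrees, less where a joint would pass 70% of its speed; a pose out of reach is approached as far as the arm can. A call with a gripper value outside its range is refused whole. OPENING is the opening, from -1 (shut) to 1 (fully open), so that 0 is half open, set as the call begins (- or left out, the last holds). The fingers move at their own pace and stop on an object; FORCE is the grip in N (left out, the last holds). Time passes only in rows, so rows that repeat a pose let the fingers close. It gives the time, the measured TCP pose, the force, the opening and the grip force at its end, in the units of the state.
- state(): the state, without advancing time (a new reading comes with each control period).
- snapshot(name): name is "scene" or "top" or "wrist"; returns the picture (400x640x3 uint8, red, green, blue); there is no depth.
- get_calibration(name): a dict with "camera_matrix" (3x3 intrinsics, pixels), "T" (4x4, takes a point from camera to world coordinates). Camera axes: x right, y down, z forward; pixel columns grow to the right and rows downward; lengths in m; the calibration is good to about 2 mm. A picture is of the moment at which its call begins: read the wrist's pose just before it. get_calibration takes no time and is no camera call; for the wrist camera it gives the pose at the moment of the call.
- finish_job(): hands the job in; it is judged then, once.
Trained networks look in the newest picture that a camera, given by its name, has taken for a name from the list of things; names that differ only in an ending like _2 or _b are one class to them, and where a whole thing is asked for, a point or a joint stands for the part that bears it (a point fixed in the world has none). Each returns a list of dicts, best first, with "confidence" (0 to 1); they miss things now and then, are a little off and sometimes report something else, mostly with a low value. They report only what shows in the picture. A call takes as long as a camera call.
- cut_out(camera, thing): "pixels" (400x640 bool, what is visible of it) and "at" ([column, row] in pixels, amid what is visible of it).
The state is a dict: "t": time; "qpos": joint angles; "qd": joint speeds; "joint_efforts": joint torques, N m; "tcp_pos": TCP position; "eef_rot": TCP orientation; "force": force on the tool from outside, world axes, zero at the start; "wrist_torque": the same for the moment, N m; "grip_width": finger opening in m; "finger_force": force on a finger pad.
Only numpy, scipy, OpenCV 4.12 (cv2) and the standard library are available. Lean on these libraries where they do the work, as an engineer would, in place of code of your own. Each camera call takes 0.05 s, during which the arm holds its last target. There are 200 camera calls.

## Task

The headphones have been parked on top of the sugar canister. Swing the towel stand's folded arm out from beside the microwave until it stops, then lift the headphones clear of the canister and hang them by the headband over the arm, one ear cup on each side, lowering them onto it before you let go. Leave the arm out, the canister standing where it is and everything else undisturbed.

Things in the scene. Friction and masses are not known exactly. Their poses are not given: they have to be found in the camera images.
- towel_arm (a joint): Angle of the towel stand's swing arm: 0 = folded along the microwave's side, pointing to the robot's side (the stand's -x); grows counterclockwise seen from above to 1.57 = the stop, square out from the microwave (the stand's -y). Starts between 0 and 0.3. Stays where left: friction 0.25 N m (1.3 N at the end peg).
- swing_pivot (a point): Point on the arm's vertical pivot axis, at the height of the bar's centreline (180 mm). White microwave (340 deep, 440 wide, 250 high) to its left, fixed. Fixed stand: 150 mm round marble base 16 mm high, 18 mm steel post with a ball on top, 217 mm high. The stand may be turned by up to 0.2 rad.
- swing_bar (a point): Point on the bar's centreline 100 mm from the pivot axis, turning with the arm. The arm is a level steel bar 12 mm thick, its top 6 mm above this point; x axis along the bar (tip towards -x), z up. Bare length 15 to 180 mm from the pivot axis.
- swing_knob (a point): Good grip point of the upright end peg of the arm: round steel peg 18 mm thick, 190 mm from the pivot axis, from 10 mm below the bar's centreline to 34 mm above it (28 mm above the bar's top); this point is 20 mm above the centreline. The microwave's side is 95 mm from the pivot axis, its top 250 mm high.
- crown (a point): Middle of the headband's top, half-way through it. x from cup to cup, y across the band, z up. Here the band is a flat padded piece 68 mm long (x), 32 mm wide (y), 18 mm thick (9 mm above and 9 below this point); it then curves down to the cups. Headphones start upright, the band's flat underside on the canister's cap, a cup on either side of it, cups 10 mm clear of the table.
- cup_a (a point): Centre of the ear cup at +x of the headphones: 60 mm disc, 26 mm thick along x, 69 mm from the middle plane and 101 mm below the crown point. The gap between the two cups is 112 mm.
- cup_b (a point): Centre of the other ear cup (at -x), the same.
- canister_center (a point): Centre of the stainless steel sugar canister, half-way up: 90 mm body, 132 mm high in all, with a flat twist cap 72 mm wide; loose, about 0.65 kg. The headphones start centred on it within about 3 mm, their cups 11 mm clear of its sides.
- headphones: Compact rigid on-ear headphones, dark grey band, wine-red cups, 178 mm wide, 140 mm from top of band to bottom of cups, 0.15 to 0.3 kg; origin 9 mm below the crown point, same axes.
- mug_center (a point): Centre of the orange mug, half-way up: 82 mm wide, 95 mm high, handle at its +y.
- glass_plate: Clear, faintly green glass plate, 200 mm wide, 20 mm high; origin at the centre of its underside.
- wooden_fork: Wooden fork 200 mm long, 36 mm wide, 7 mm thick, lying along its x; origin under its middle.
- ice_scraper: Blue plastic ice scraper 200 mm long, 100 mm wide at the clear blade, 24 mm high, lying along its x; origin under its middle.
- coffee_jar: Amber jar with black cap, 76 mm wide, 115 mm high; origin at the centre of its underside.
- tea_box: Green and white tea box 65 by 130 mm, 75 mm high; origin at the centre of its underside.

How it is judged:
On the way, in this order (a step that is already met when the one before it is completed fails the run):
1. the arm is swung out to its stop (within about 0.17 rad) while the headphones still sit on the canister (value of joint towel_arm above 1.4 rad and horizontal distance between crown and canister_center below 0.02 m), for 0.2 s.
2. the headphones are lifted clear of the canister: their cups higher than its cap (height (world z) of each of cup_a, cup_b above 0.15 m and angle between canister_center's own z axis and vertical below 0.1 rad and distance of canister_center from where it was at the start of the episode below 0.04 m), for 0.1 s.
3. still held, the headphones are lowered over the arm with a cup on each side, the band within about 15 mm of resting on the bar (x of crown in the frame of swing_bar between -0.065 and 0.065 m and y of crown in the frame of swing_bar between -0.035 and 0.035 m and z of crown in the frame of swing_bar between 0.004 and 0.03 m and ((y of cup_a in the frame of swing_bar above 0.035 m and y of cup_b in the frame of swing_bar below -0.035 m) or (y of cup_b in the frame of swing_bar above 0.035 m and y of cup_a in the frame of swing_bar below -0.035 m)) and z of each of cup_a, cup_b in the frame of swing_bar below -0.04 m and contact force between the fingers and headphones above 0.5 N and linear speed of headphones below 0.15 m/s and value of joint towel_arm above 1.4 rad), for 0.1 s.
At the end, for the whole second after the job is handed in: Arm joint above 1.40; headphones hang released, at rest, within 0.35 rad of upright; crown point within 65 mm along, 35 mm beside and 4-24 mm above swing_bar; a cup on each side, 35 mm or more out and 40 mm below the bar; canister upright (0.1 rad), within 40 mm of its start (x of crown in the frame of swing_bar between -0.065 and 0.065 m and y of crown in the frame of swing_bar between -0.035 and 0.035 m and z of crown in the frame of swing_bar between 0.004 and 0.024 m and ((y of cup_a in the frame of swing_bar above 0.035 m and y of cup_b in the frame of swing_bar below -0.035 m) or (y of cup_b in the frame of swing_bar above 0.035 m and y of cup_a in the frame of swing_bar below -0.035 m)) and z of each of cup_a, cup_b in the frame of swing_bar below -0.04 m and value of joint towel_arm above 1.4 rad and angle between crown's own z axis and vertical below 0.35 rad and linear speed of headphones below 0.03 m/s and angular speed of headphones below 0.3 rad/s and contact force between the fingers and headphones below 0.05 N and angle between canister_center's own z axis and vertical below 0.1 rad and distance of canister_center from where it was at the start of the episode below 0.04 m); the robot touches nothing.
It fails at once if the canister is knocked over or pushed more than 40 mm (angle between canister_center's own z axis and vertical above 0.35 rad or distance of canister_center from where it was at the start of the episode above 0.04 m).
It fails at once if the headphones are dropped: the crown below 100 mm (height (world z) of crown below 0.1 m).
It fails at once if the mug, glass plate, wooden fork, ice scraper, coffee jar or tea box is moved more than 40 mm (distance of any of mug_center, glass_plate, wooden_fork, ice_scraper, coffee_jar, tea_box from where it was at the start of the episode above 0.04 m).
It also fails if it takes over 61 s, if anything falls off the work surface, if the arm or the gripper's body presses on something with over 40 N, if the wrist force passes 120 N, or if a joint passes its speed limit or range.

## Working session

There is one attempt and no reset: what is moved stays moved. The work goes in short steps, Python scripts to look and compute and a shell command to move; the robot and the scene stay as the last step left them, time stands still between calls to the robot, and variables do not carry over. Pictures are saved under pics/ and viewed, at most 12 in all, crops included, and the job is handed in when it is done.

```bash
ls; mkdir -p pics
cat > h.py <<'E'
import numpy as np, cv2, json
from bench import *
def ray(cam,px):
    c=get_calibration(cam);K=np.array(c["camera_matrix"]);T=np.array(c["T"])
    d=T[:3,:3]@np.linalg.solve(K,[px[0],px[1],1.]);return T[:3,3],d
def atz(cam,px,z):
    o,d=ray(cam,px);return o+d*(z-o[2])/d[2]
def proj(cam,p):
    c=get_calibration(cam);K=np.array(c["camera_matrix"]);T=np.array(c["T"])
    q=K@(T[:3,:3].T@(np.asarray(p)-T[:3,3]));return q[:2]/q[2]
E
python3 - <<'E'
from h import *
s=state();print({k:np.round(v,3).tolist() for k,v in s.items()},grip_point_offset)
a=snapshot("scene");b=snapshot("top")
cv2.imwrite("pics/a.png",a[:,:,::-1]);cv2.imwrite("pics/b.png",b[:,:,::-1])
for cam in("scene","top"):
    print(cam,np.round(get_calibration(cam)["T"],3).tolist())
    for t in("swing_knob","crown","cup_a","canister_center","mug_center","coffee_jar","tea_box","glass_plate","ice_scraper","wooden_fork"):
        r=cut_out(cam,t)
        for x in r[:2]: print(t,round(x["confidence"],2),np.round(x["at"],1),x["pixels"].sum())
E
```

```text
pics
{'t': 0.0, 'qpos': [-1.205, 0.522, -0.036, 1.6, 0.021, 1.021, -0.113], 'qd': [-0.0, 0.001, -0.0, -0.0, 0.001, 0.0, 0.0], 'joint_efforts': [0.0, -92.709, 1.98, -36.995, 0.018, 0.008, 0.0], 'tcp_pos': [0.264, 0.566, 0.231], 'eef_rot': [-0.0, 0.216, 0.976, -0.001], 'force': [-0.58, 0.292, 0.137], 'wrist_torque': [-0.016, 0.048, 0.065], 'finger_force': 0.0, 'grip_width': 0.085} 0.0187
scene [[-0.851, 0.335, -0.405, 1.112], [0.526, 0.555, -0.645, 0.769], [0.009, -0.762, -0.648, 0.981], [0.0, 0.0, 0.0, 1.0]]
swing_knob 0.9 [425.5 247.9] 439
swing_knob 0.19 [253.6 169.3] 458
crown 0.66 [318.1 172.7] 732
cup_a 0.65 [319.9 170.9] 727
canister_center 0.61 [329.4 183.2] 767
mug_center 0.28 [255.  169.8] 468
coffee_jar 0.69 [397.7 230.3] 955
tea_box 0.6 [240.  199.4] 754
tea_box 0.59 [393.5 297.7] 1846
glass_plate 0.74 [302.6 261.6] 2732
ice_scraper 0.71 [259.3 169.8] 452
top [[0.018, -0.99, 0.139, 0.401], [-1.0, -0.018, -0.001, -0.09], [0.004, -0.139, -0.99, 1.451], [0.0, 0.0, 0.0, 1.0]]
swing_knob 0.59 [203. 235.] 361
crown 0.81 [360.8 241.5] 690
cup_a 0.74 [360.7 245.1] 670
canister_center 0.87 [353.3 244.9] 344
canister_center 0.3 [359.4 244. ] 728
mug_center 0.96 [338.5 150.2] 660
coffee_jar 0.79 [261.8 257.8] 494
coffee_jar 0.31 [353.9 246. ] 410
tea_box 0.64 [376.9 161.2] 952
glass_plate 0.89 [290.  169.5] 2478
ice_scraper 0.96 [432.9 199.9] 786
wooden_fork 0.68 [427.8 263.3] 335
```

View pics/a.png

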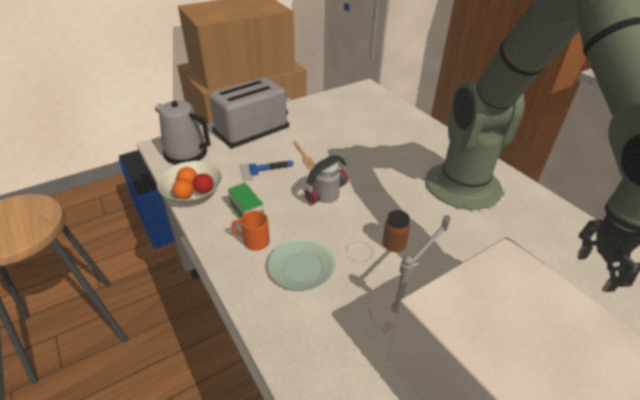

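View pics/b.png

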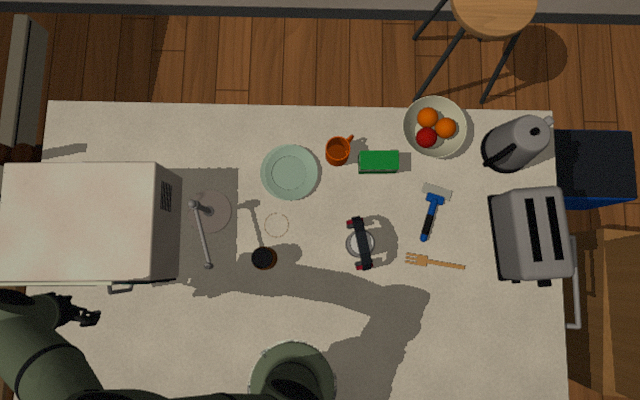

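Run:
```python
from h import *
P=lambda n,px,z:print(n,np.round(atz("top",px,z),3))
P("ball",(194,204),.21);P("peg",(209,266),.205)
P("crown",(361,243),.141)
P("jar",(262,252),.115);P("plate",(290,172),.01);P("mug",(338,145),.095);P("scr",(433,200),.01);P("tea",(379,161),.075);P("fork",(428,263),.005)
P("can",(359,243),.132);P("mwcorner",(153,163),.25);P("mwcorner",(148,280),.25)
P("base",(212,212),.016)
b=snapshot("top");a=snapshot("scene")
c=np.hstack([cv2.resize(b[180:290,170:290],None,fx=3.3,fy=3.3,interpolation=2),cv2.resize(b[180:290,300:420],None,fx=3.3,fy=3.3,interpolation=2)])
cv2.imwrite("pics/c.png",c[:,:,::-1])
for t in ("crown",):
    m=cut_out("top",t)[0]["pixels"];print(cv2.minAreaRect(np.argwhere(m)[:,::-1].astype(np.float32)))
m=cut_out("scene","swing_knob")[0]["pixels"];p=np.argwhere(m);print(p[p[:,1].argmax()],p[p[:,0].argmin()])
m=cut_out("top","swing_knob")[0]["pixels"];p=np.argwhere(m);print(p[p[:,0].argmax()],p[p[:,0].argmin()])
```

```text
ball [0.559 0.29  0.21 ]
peg [0.38  0.237 0.205]
crown [ 0.457 -0.208  0.141]
jar [0.424 0.098 0.115]
plate [0.702 0.026 0.01 ]
mug [ 0.777 -0.135  0.095]
scr [ 0.613 -0.466  0.01 ]
tea [ 0.731 -0.272  0.075]
fork [ 0.399 -0.446  0.005]
can [ 0.457 -0.203  0.132]
mwcorner [0.671 0.403 0.25 ]
mwcorner [0.339 0.392 0.25 ]
base [0.558 0.286 0.016]
((358.6611633300781, 242.62318420410156), (53.57799530029297, 16.747591018676758), 77.6192398071289)
[218 450] [215 445]
[268 205] [199 193]
```

View pics/c.png

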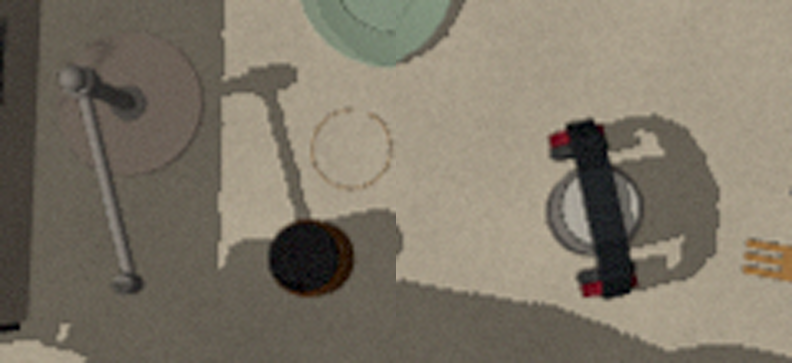

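The views agree: the ball is at (194,204), the peg at (208,266), and the headphones at (361,243) run nearly along world x. I'll move above the peg first.

```bash
python3 -m jog '[[[0,0,-0.04,0],[0,0,-0.08,0],[-0.03,-0.03,-0.08,-7],[-0.06,-0.06,-0.08,-14],[-0.09,-0.09,-0.08,-21],[-0.12,-0.12,-0.08,-28],[-0.15,-0.15,-0.08,-35],[-0.18,-0.18,-0.08,-41],[-0.21,-0.22,-0.08,-41],[-0.244,-0.25,-0.08,-41]]]' -0.2 30; python3 -m jog '[[[0,0,0,0],[0,0,0,0]]]'
python3 - <<'E'
from h import *
b=snapshot("top");w=snapshot("wrist");s=state();print(s["tcp_pos"],s["eef_rot"],s["qpos"])
c=np.hstack([cv2.resize(w,(400,250)),cv2.resize(b[180:290,170:290],(273,250),interpolation=2)])
cv2.imwrite("pics/d.png",c[:,:,::-1])
print(proj("wrist",(0.38,0.237,0.214)),proj("wrist",s["tcp_pos"]))
for r in cut_out("wrist","swing_knob")[:2]: print(r["confidence"],r["at"])
E
```

```text
t: 2.18
tcp_pos: [0.3707, 0.2581, 0.3115]
eef_rot: [0.0, -0.14, 0.99, 0.0]
force: [2.0, 0.8, -0.0]
grip_width: 0.0337
finger_force: 0.0
t: 2.35
tcp_pos: [0.3718, 0.2582, 0.3118]
eef_rot: [0.0, -0.137, 0.991, 0.0]
force: [0.8, 0.8, 0.2]
grip_width: 0.0342
finger_force: 0.0
[0.37081468 0.26054525 0.31148046] [ 1.36757115e-04 -1.39492718e-01  9.90223061e-01  2.29689060e-04] [-0.69676544  0.15559688 -0.05284333  1.92159718  0.00910951  1.06414276
  1.09730641]
[284.27436326 204.03728054] [319.88400472 265.16097791]
0.89 [299.8, 272.5]
```

View pics/d.png

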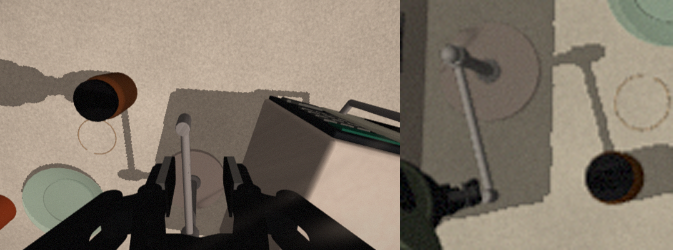

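In the wrist view the peg's top is at (294,205), against a predicted (284,204). I'll work out its position from that.

```bash
cat >> h.py <<'E'
from scipy.spatial.transform import Rotation as R
def shift(p):
    s=state();q=np.array(s["eef_rot"]);M=R.from_quat(q[[1,2,3,0]]).as_matrix()
    return np.round(M.T@(np.array(p)-s["tcp_pos"]),4)
E
python3 - <<'E'
from h import *
p=atz("wrist",(294,205),.214);print(p,shift([p[0],p[1],.192]),shift([.38,.237,.192]))
print(atz("wrist",(192.5/.625,(215)/.625),.18))
E
```

```text
[0.37852522 0.24423005 0.214     ] [-0.0029 -0.0183  0.1193] [-0.0023 -0.0256  0.1193]
[0.51762226 0.29250387 0.18      ]
```

```bash
python3 -m jog '[[[-0.003,-0.021,0.02,0],[-0.003,-0.021,0.05,0],[-0.003,-0.021,0.08,0],[-0.003,-0.021,0.1,0],[-0.003,-0.021,0.12,0],[-0.003,-0.021,0.12,0],[-0.003,-0.021,0.12,0]]]'
python3 - <<'E'
from h import *
b=snapshot("top");w=snapshot("wrist")
c=np.hstack([cv2.resize(w[150:400,150:500],(420,300)),cv2.resize(b[200:300,170:270],(300,300),interpolation=2)])
cv2.imwrite("pics/e.png",c[:,:,::-1])
E
```

```text
t: 3.08
tcp_pos: [0.3791, 0.2413, 0.191]
eef_rot: [-0.001, -0.14, 0.99, -0.0]
force: [-0.4, -0.4, -0.3]
grip_width: 0.0343
finger_force: 0.0
```

View pics/e.png

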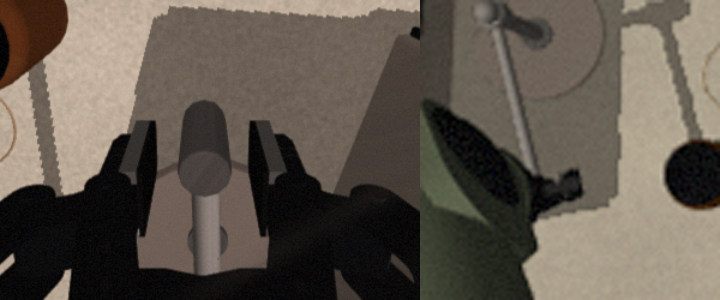

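The peg sits centred between the fingers in the wrist crop (205,175). I'll compute the arc.

Run:
```python
from h import *
s=state();q=np.array(s["eef_rot"]);M=R.from_quat(q[[1,2,3,0]]).as_matrix()
P=np.array([.560,.290]);p0=np.array(s["tcp_pos"])[:2];v=p0-P
r=np.hypot(*v);print(r)
def rot(a):return np.array([[np.cos(a),-np.sin(a)],[np.sin(a),np.cos(a)]])
A=np.linspace(0,1.33,21)
for k in(0,10):
    base=P+rot(A[k])@v; Mk=rot(-0)@M[:2,:2]; T=np.radians(0.8*np.degrees(A[k]))
    ax=rot(T)@M[:2,:2]
    print([[*np.round(ax.T@(P+rot(a)@v-base),3).tolist(),0,round(-.8*float(np.degrees(a-A[k])),1)] for a in A[k+1:k+11]])
```

```text
0.18652048252904568
[[-0.0, -0.012, 0, -3.0], [-0.001, -0.025, 0, -6.1], [-0.003, -0.037, 0, -9.1], [-0.006, -0.049, 0, -12.2], [-0.009, -0.061, 0, -15.2], [-0.013, -0.073, 0, -18.3], [-0.018, -0.084, 0, -21.3], [-0.024, -0.095, 0, -24.4], [-0.031, -0.106, 0, -27.4], [-0.038, -0.116, 0, -30.5]]
[[-0.002, -0.012, 0, -3.0], [-0.004, -0.024, 0, -6.1], [-0.008, -0.036, 0, -9.1], [-0.012, -0.048, 0, -12.2], [-0.017, -0.059, 0, -15.2], [-0.023, -0.07, 0, -18.3], [-0.029, -0.081, 0, -21.3], [-0.036, -0.091, 0, -24.4], [-0.044, -0.101, 0, -27.4], [-0.053, -0.11, 0, -30.5]]
```

```bash
python3 -m jog '[[[0,0,0,0],[0,-0.012,0,-3],[-0.001,-0.025,0,-6],[-0.003,-0.037,0,-9],[-0.006,-0.049,0,-12],[-0.009,-0.061,0,-15],[-0.013,-0.073,0,-18],[-0.018,-0.084,0,-21],[-0.031,-0.106,0,-27],[-0.038,-0.116,0,-30]]]' -0.4 20
python3 - <<'E'
from h import *
b=snapshot("top");w=snapshot("wrist");s=state();print(s["qpos"],s["force"])
c=np.hstack([cv2.resize(w[150:400,150:500],(420,300)),cv2.resize(b[200:300,170:270],(300,300),interpolation=2)])
cv2.imwrite("pics/f.png",c[:,:,::-1])
E
```

```text
t: 4.02
tcp_pos: [0.4499, 0.1385, 0.1925]
eef_rot: [0.001, -0.393, 0.919, -0.0]
force: [-0.2, 1.9, 0.2]
grip_width: 0.0255
finger_force: 0.8
[-0.34421633  0.33274544 -0.10038712  2.03289927  0.04735515  0.77622166
  1.90017227] [-0.55036537  0.47068435 -0.43431526]
```

View pics/f.png

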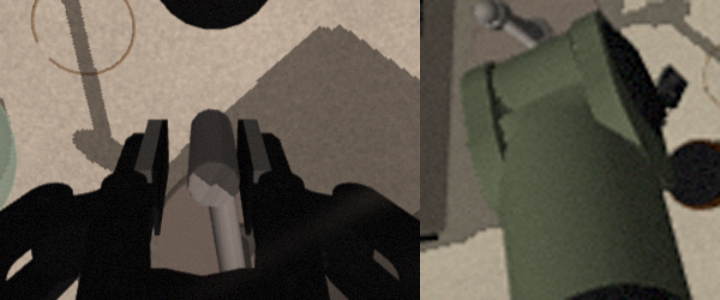

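```bash
python3 -m jog '[[[-0.002,-0.012,0,-1],[-0.004,-0.024,0,-2],[-0.008,-0.036,0,-3],[-0.012,-0.048,0,-4],[-0.017,-0.059,0,-5],[-0.023,-0.07,0,-6],[-0.029,-0.081,0,-7],[-0.036,-0.091,0,-8],[-0.044,-0.101,0,-8],[-0.053,-0.11,0,-8]]]'
python3 - <<'E'
from h import *
s=state();print(s["qpos"],s["force"]);snapshot("scene")
for c in [cut_out("scene","swing_knob")]:
  for r in c[:2]:print(r["confidence"],r["at"])
print(proj("scene",(.565,.1,.205)),proj("scene",(.56,.29,.18)))
print(R.from_quat(np.array(s["eef_rot"])[[1,2,3,0]]).as_matrix()[:2,:2])
E
```

```text
t: 4.95
tcp_pos: [0.5642, 0.1021, 0.192]
eef_rot: [0.0, -0.454, 0.891, 0.0]
force: [-0.9, 0.2, 0.9]
grip_width: 0.0255
finger_force: 0.6
[-0.20884812  0.4857131  -0.10177242  1.77608325  0.06130952  0.88274205
  2.17438187] [-0.92821036  0.21155836  0.86996514]
0.84 [383.0, 246.1]
0.69 [319.3, 173.6]
[358.22884253 212.69989275] [404.87460817 264.51932701]
[[-0.58860808 -0.80841853]
 [-0.80841852  0.58860808]]
```

```bash
for i in 1; do python3 -m jog '[[[-0.002,-0.003,0,0],[-0.004,-0.005,0,0],[-0.005,-0.007,0,0],[-0.006,-0.008,0,0],[-0.006,-0.008,0,0]]]'; done; python3 -c "
from bench import *
print(state()['force'])"
```

```text
t: 5.47
tcp_pos: [0.5681, 0.1033, 0.1906]
eef_rot: [-0.005, -0.455, 0.89, 0.002]
force: [-36.0, 5.0, 16.2]
grip_width: 0.0258
finger_force: 16.4
[-35.97068871   4.96252629  16.22819099]
```

```bash
python3 -m jog '[[[0.006,0.007,0,0],[0.006,0.007,0,0],[0.006,0.007,-0.03,0],[0.006,0.007,-0.07,0],[0.006,0.007,-0.1,0],[0.03,-0.01,-0.1,7],[0.07,-0.02,-0.1,14],[0.11,-0.03,-0.1,21],[0.15,-0.04,-0.1,28],[0.19,-0.05,-0.1,35]]]'
python3 - <<'E'
from h import *
print(shift([.457,-.208,.29]),state()["force"])
s=snapshot("scene")
cv2.imwrite("pics/g.png",cv2.resize(s[150:330,220:540],(800,450),interpolation=2)[:,:,::-1])
E
```

```text
t: 6.3
tcp_pos: [0.5017, -0.0827, 0.2918]
eef_rot: [0.001, -0.162, 0.987, 0.0]
force: [1.1, -1.0, -0.7]
grip_width: 0.0259
finger_force: 0.0
[ 0.0825 -0.1044  0.0017] [ 1.10685193 -0.97193627 -0.67888839]
```

View pics/g.png

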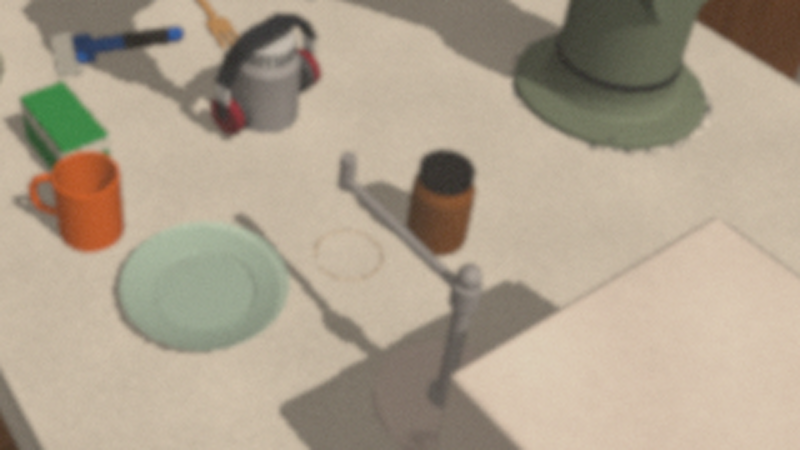

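The arm stands out, with the peg at scene pixel (359,213), as predicted for the stop. The headphones are still on the canister. Next I go above them.

```bash
python3 -m jog '[[[0.03,-0.035,0,2],[0.055,-0.07,0,4],[0.083,-0.104,0,6],[0.083,-0.104,0,6],[0.083,-0.104,0,6],[0.083,-0.104,0,6],[0.083,-0.104,0,6]]]' 0.5 30
python3 - <<'E'
from h import *
s=state();print(s["tcp_pos"])
w=snapshot("wrist");t=snapshot("top")
cv2.imwrite("pics/h.png",w[:,:,::-1])
print(proj("wrist",(.457,-.208,.15)))
for n in("crown","canister_center"):
  for r in cut_out("wrist",n)[:2]:print(n,r["confidence"],r["at"],cv2.minAreaRect(np.argwhere(r["pixels"])[:,::-1].astype(np.float32)))
E
```

```text
t: 6.93
tcp_pos: [0.4588, -0.2057, 0.2914]
eef_rot: [0.0, -0.114, 0.993, 0.0]
force: [0.6, 0.2, -0.5]
grip_width: 0.0638
finger_force: 0.0
[ 0.45881469 -0.20567617  0.29144382]
[317.06994877 182.54917171]
crown 0.56 [313.8, 162.1] ((313.5, 166.0), (174.0, 55.0), 90.0)
canister_center 0.68 [332.5, 171.5] ((313.0, 169.0), (88.0, 90.0), 90.0)
```

View pics/h.png

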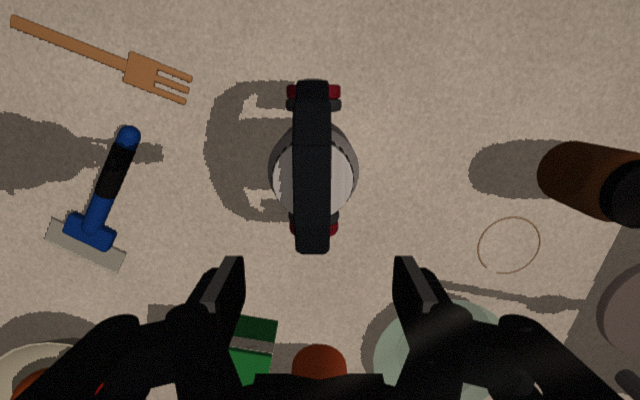

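Run:
```python
from h import *
p=atz("wrist",(312.5,182.5),.15);print(p)
ax=np.array([.974,-.0,0]);s=state()
M=R.from_quat(np.array(s["eef_rot"])[[1,2,3,0]]).as_matrix();x=M[:,0];y=M[:,1];print(x,y)
for sh in(-.01,0,.01):
  c=np.array([*p[:2],0])+sh*x
  f=lambda l,z:round(float(proj("wrist",c+l*x+[0,0,z])[1]))
  print(sh,"capedges",f(.036,.132),f(-.036,.132),"body",f(.045,.11),f(-.045,.11),f(.045,.0),f(-.045,.12),"cupouter",f(.089,.04),f(.082,.07),f(-.082,.07),f(-.089,.04),"band",f(.034,.15),f(-.034,.15),f(.078,.1),f(-.078,.1))
```

```text
[ 0.45767533 -0.21206452  0.15      ]
[-9.73917178e-01 -2.26903787e-01 -4.10582935e-05] [-2.26903791e-01  9.73917167e-01  1.45615376e-04]
-0.01 capedges 148 226 body 134 227 124 231 cupouter 85 92 244 239 band 154 232 96 253
0 capedges 136 216 body 123 217 115 221 cupouter 75 81 236 232 band 141 221 85 244
0.01 capedges 124 206 body 112 207 107 211 cupouter 65 70 228 224 band 129 210 73 235
```

The band is vertical in the wrist view, centred on column 312.5. The cups' outer edges (rows 84 and 237) and the canister's rim fit a crown at about (0.459, -0.212). I'll descend.

```bash
python3 -m jog '[[[0,-0.005,0.03,0],[0,-0.005,0.06,0],[0,-0.005,0.09,0],[0,-0.005,0.11,0],[0,-0.005,0.13,0],[0,-0.005,0.145,0],[0,-0.005,0.152,0],[0,-0.005,0.157,0],[0,-0.005,0.157,0],[0,-0.005,0.157,0]]]'
python3 - <<'E'
from h import *
w=snapshot("wrist");cv2.imwrite("pics/i.png",w[:,:,::-1]);print(state()["force"])
E
```

```text
t: 7.97
tcp_pos: [0.4599, -0.2117, 0.1349]
eef_rot: [0.0, -0.114, 0.994, -0.0]
force: [-0.7, -0.3, -0.0]
grip_width: 0.0637
finger_force: 0.0
[0.59994107 0.4254613  0.33537558]
```

View pics/i.png

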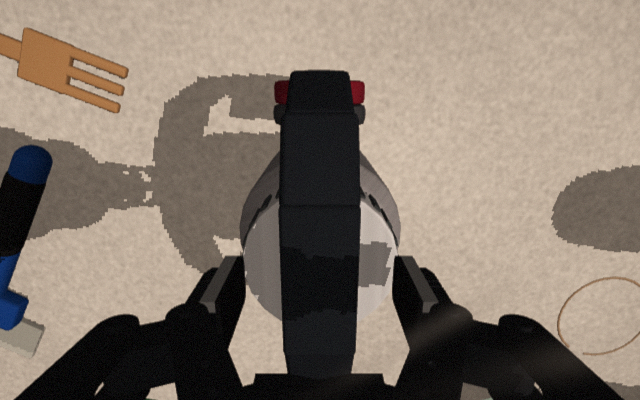

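The band is centred at column 320 and its flat part (rows 206–352) straddles the fingers. Closing.

```bash
python3 -m jog '[[[0,0,0,0],[0,0,0,0],[0,0,0,0],[0,0,0,0],[0,0,0,0],[0,0,0,0]]]' -1 40; python3 -m jog '[[[0,0,-0.01,0],[0,0,-0.02,0],[0,0,-0.02,0]]]'; python3 -c "
from h import *
s=state();print(s['force'],s['wrist_torque'],proj('wrist',s['tcp_pos']))"
```

```text
t: 8.52
tcp_pos: [0.4598, -0.2116, 0.1349]
eef_rot: [0.0, -0.114, 0.994, -0.0]
force: [-1.7, 2.5, 9.1]
grip_width: 0.0308
finger_force: 39.5
t: 8.77
tcp_pos: [0.4603, -0.2122, 0.1564]
eef_rot: [0.001, -0.113, 0.994, -0.001]
force: [0.2, 0.3, -1.2]
grip_width: 0.0312
finger_force: 41.1
[ 0.22362685  0.3283825  -1.22394031] [-0.02072744 -0.00560178 -0.05466986] [319.8426677  265.06252718]
```

```bash
python3 -m jog '[[[0,0,-0.02,0],[0,0,-0.05,0],[0,0,-0.08,0],[0,0,-0.11,0],[0,0,-0.14,0],[0,0,-0.17,0],[0,0,-0.2,0],[0,0,-0.2,0],[0,0,-0.2,0]]]'
python3 - <<'E'
from h import *
t=snapshot("top");s=snapshot("scene");w=snapshot("wrist");st=state();print(st["tcp_pos"],st["force"])
c=np.hstack([cv2.resize(t[190:280,170:290],(400,300),interpolation=2),cv2.resize(w,(400,300)) ])
d=np.hstack([cv2.resize(s[70:290,220:460],(400,300),interpolation=2),cv2.resize(t[190:290,290:420],(400,300),interpolation=2)])
cv2.imwrite("pics/j.png",np.vstack([c,d])[:,:,::-1])
for r in cut_out("top","swing_knob")[:1]:
  p=np.argwhere(r["pixels"]);print(r["confidence"],p[p[:,1].argmax()],p[p[:,1].argmin()],cv2.minAreaRect(p[:,::-1].astype(np.float32)))
E
```

```text
t: 9.52
tcp_pos: [0.4599, -0.2119, 0.3556]
eef_rot: [0.001, -0.113, 0.994, -0.001]
force: [0.1, 0.2, -4.4]
grip_width: 0.0307
finger_force: 41.0
[ 0.45904622 -0.21156656  0.35325004] [-0.1730224   0.48173469 -1.64492811]
0.5 [203 260] [208 193] ((226.43214416503906, 204.07469177246094), (6.944511413574219, 67.1619873046875), 87.27368927001953)
```

View pics/j.png

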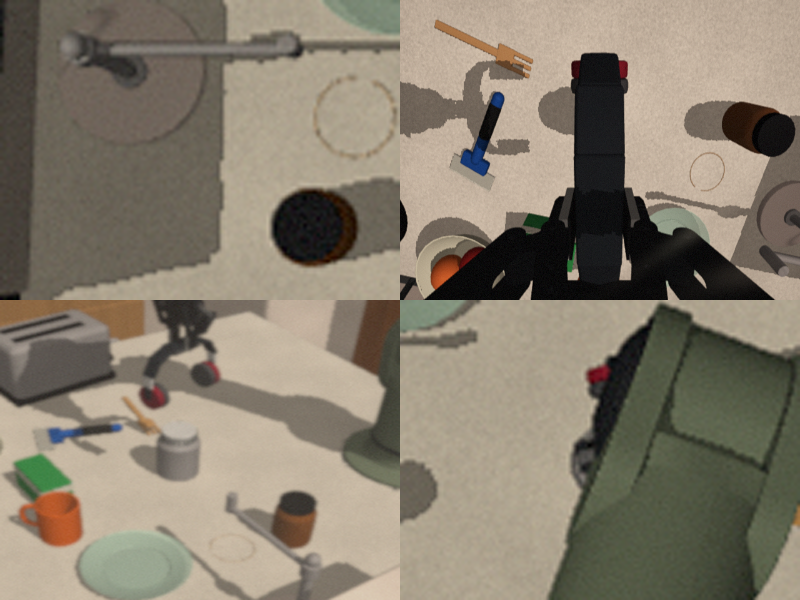

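Headphones held level, cups clear, and the canister is still in place (178,450 in the composite). The arm is out. Now the bar line.

Run:
```python
from h import *
print(atz("top",(192.5,204.1),.21),atz("top",(256.4,202.9),.212),atz("top",(224,204.4),.184))
print(shift([.562,.19,.355]))
```

```text
[0.55873856 0.29400574 0.21      ] [0.56542441 0.10615773 0.212     ] [0.56284756 0.20757686 0.184     ]
[-0.1908  0.368  -0.0018]
```

```bash
python3 -m jog '[[[-0.01,0.02,-0.02,1],[-0.025,0.05,-0.02,2],[-0.042,0.08,-0.02,3],[-0.057,0.11,-0.02,4],[-0.073,0.14,-0.02,5],[-0.09,0.17,-0.02,6],[-0.104,0.2,-0.02,7],[-0.12,0.23,-0.02,8],[-0.135,0.26,-0.02,9],[-0.15,0.29,-0.02,10]]]'; python3 -m jog '[[[0,0,0,0],[0,0,0,0]]]'; python3 -c "
from h import *
s=state();q=np.array(s['eef_rot']);print(R.from_quat(q[[1,2,3,0]]).as_matrix().round(3));print(s['tcp_pos'],shift([.562,.192,.375]))"
```

```text
t: 10.55
tcp_pos: [0.5402, 0.1062, 0.3733]
eef_rot: [-0.001, -0.026, 1.0, -0.0]
force: [1.1, -0.1, -2.8]
grip_width: 0.031
finger_force: 41.1
t: 10.72
tcp_pos: [0.54, 0.1065, 0.3728]
eef_rot: [-0.001, -0.028, 1.0, -0.0]
force: [0.3, -2.2, -3.1]
grip_width: 0.031
finger_force: 41.3
[[-0.998 -0.056 -0.002]
 [-0.056  0.998 -0.   ]
 [ 0.002 -0.    -1.   ]]
[0.54002639 0.10646921 0.37280845] [-0.0267  0.0842 -0.0023]
```

```bash
python3 -m jog '[[[-0.009,0.025,0,0],[-0.018,0.055,0,1],[-0.026,0.084,0,1],[-0.026,0.084,0,1],[-0.026,0.084,0,1],[-0.026,0.084,0.03,1],[-0.026,0.084,0.06,1],[-0.026,0.084,0.09,1],[-0.026,0.084,0.12,1],[-0.026,0.084,0.15,1]]]'; python3 -m jog '[[[0,0,0,0],[0,0,0,0]]]'
python3 - <<'E'
from h import *
w=snapshot("wrist");s=snapshot("scene");print(state()["tcp_pos"],state()["force"])
cv2.imwrite("pics/k.png",np.hstack([cv2.resize(w,(400,400)),cv2.resize(s[130:290,320:480],(400,400),interpolation=2)])[:,:,::-1])
E
```

```text
t: 11.55
tcp_pos: [0.5617, 0.1877, 0.2229]
eef_rot: [0.0, -0.017, 1.0, -0.0]
force: [0.4, 1.3, -2.7]
grip_width: 0.0309
finger_force: 41.5
t: 11.72
tcp_pos: [0.5615, 0.1883, 0.2239]
eef_rot: [-0.001, -0.017, 1.0, -0.001]
force: [0.8, 0.5, -1.1]
grip_width: 0.0313
finger_force: 41.5
[0.56274588 0.18936516 0.22622506] [ 3.04900309e-01  1.39229077e-03 -1.66807089e+00]
```

View pics/k.png

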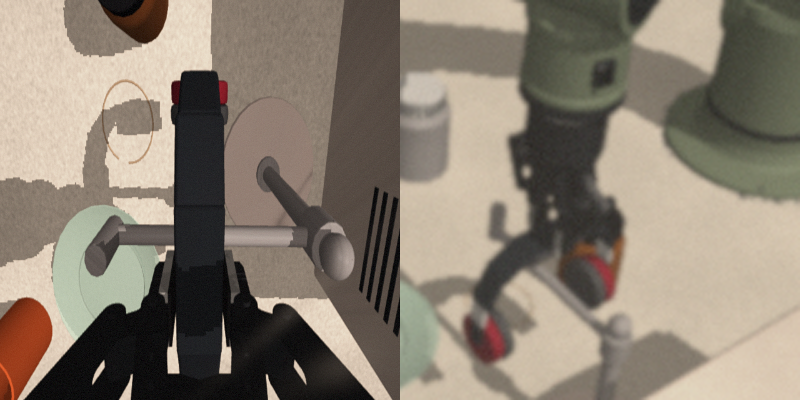

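The bar passes under the band with a cup on each side, at about (180,237) in the left panel. Lowering slowly.

```bash
python3 -m jog '[[[0,0,0.008,0],[0,0,0.016,0],[0,0,0.022,0],[0,0,0.026,0],[0,0,0.029,0],[0,0,0.031,0],[0,0,0.031,0],[0,0,0.031,0]]]'
```

```text
t: 12.48
tcp_pos: [0.5619, 0.1899, 0.1933]
eef_rot: [-0.0, -0.018, 1.0, -0.0]
force: [0.3, -0.1, -2.7]
grip_width: 0.0307
finger_force: 41.6
```

```bash
python3 -m jog '[[[0,0,0.001,0],[0,0,0.002,0],[0,0,0.003,0],[0,0,0.003,0],[0,0,0.003,0]]]'; python3 -m jog '[[[0,0,0.001,0],[0,0,0.002,0],[0,0,0.002,0]]]'
```

```text
t: 12.9
tcp_pos: [0.5618, 0.1899, 0.1903]
eef_rot: [-0.0, -0.018, 1.0, -0.0]
force: [-0.3, -0.4, -2.8]
grip_width: 0.0309
finger_force: 41.6
t: 13.15
tcp_pos: [0.562, 0.1899, 0.1888]
eef_rot: [0.0, -0.018, 1.0, 0.0]
force: [-3.2, -0.2, 6.0]
grip_width: 0.031
finger_force: 42.6
```

In contact with the bar (6 N). Opening, then retreating upwards.

```bash
python3 -m jog '[[[0,0,0,0],[0,0,0,0],[0,0,0,0],[0,0,0,0],[0,0,0,0]]]' 0.4; python3 -m jog '[[[0,0,-0.005,0],[0,0,-0.015,0],[0,0,-0.03,0],[0,0,-0.06,0],[0,0,-0.09,0],[0,0,-0.12,0],[0,0,-0.15,0],[0,0,-0.15,0],[0,0,-0.15,0],[0,0,-0.15,0]]]'
python3 - <<'E'
from h import *
w=snapshot("wrist");s=snapshot("scene");print(state()["tcp_pos"],state()["force"])
cv2.imwrite("pics/l.png",np.hstack([cv2.resize(w,(400,400)),cv2.resize(s[150:310,300:460],(400,400),interpolation=2)])[:,:,::-1])
E
```

```text
t: 13.57
tcp_pos: [0.5618, 0.1899, 0.1883]
eef_rot: [-0.0, -0.018, 1.0, -0.0]
force: [0.2, 0.4, -0.3]
grip_width: 0.0596
finger_force: 0.0
t: 14.4
tcp_pos: [0.5616, 0.1898, 0.3384]
eef_rot: [-0.0, -0.018, 1.0, -0.0]
force: [0.2, -0.2, 0.9]
grip_width: 0.0598
finger_force: 0.0
[0.56146604 0.18971401 0.33752334] [ 0.36982385  0.02277759 -0.45951151]
```

View pics/l.png

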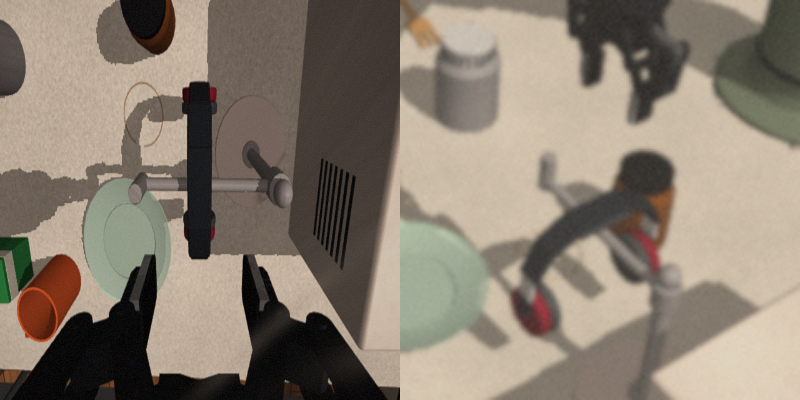

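The headphones hang released and centred on the bar, with a cup on each side, near (590,215) in the right panel. The arm is out and the canister stands. Handing in after a short settle.

```bash
python3 -m jog '[[[0,0,0,0],[0,0,0,0],[0,0,0,0],[0,0,0,0],[0,0,0,0],[0,0,0,0],[0,0,0,0],[0,0,0,0],[0,0,0,0],[0,0,0,0]]]'; python3 -c "
from bench import *
print(finish_job())"
```

```text
t: 15.33
tcp_pos: [0.5618, 0.1898, 0.3383]
eef_rot: [0.0, -0.018, 1.0, -0.0]
force: [0.4, -0.2, 0.0]
grip_width: 0.0598
finger_force: 0.0
the job is handed in; nothing more can be done
None
```

The towel arm is swung out to its stop, the headphones hang released over it with a cup on each side, the canister is still standing, and I handed the job in at about 15 s (`finish_job` returned no verdict).

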